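# Power up the hall radio: battery pack in, volume knob on, hold to start

### The job

Get the hall radio going again: first lift the charged battery pack (orange pull-tab) out of its white charging cradle and slide it fully down into the battery well in the top of the radio; then pick up the loose black volume knob, turn it so that the flat in its bore matches the flat of the bare D-shaft on the radio's top, and push it fully home on the shaft. Press the knob right in against its spring, as one does to switch the set on, and finish like that: still holding the knob, and still keeping it pressed in. Leave the other things on the shelf where they are.

Things in the scene. Friction and masses are not known exactly. Their poses are not given: they have to be found in the camera images.
- radio: wooden table radio, 120 (x) x 230 (y) x 125 mm high, does not slide; origin at the centre of its underside, z up, +x is the cloth grille. On its flat top, at (x, y) mm in this frame: battery well (-29, 45), bare volume shaft (32, -62), tuning knob (32, 78), fitted, to be left: 34 mm across, top 34 mm above the radio's. A folded aerial lies along the -x face, below the top.
- well_floor (a point): centre of the floor of the battery well, 74 mm below the radio's top; axes as the radio's.
- well_mouth (a point): centre of the mouth of the battery well, level with the radio's top. The well is 27 mm (x) x 59 mm (y) and straight-sided, 1.5 mm larger per side than the pack.
- charger: white charging cradle, 70 (x) x 100 (y) x 34 mm high, does not slide; origin at the centre of its underside. The pack stands upright in its pocket, which is 22 mm deep, its floor 12 mm above the shelf, 2 mm wider per side than the pack; the pack lifts straight out.
- pack: dark grey battery pack, about 0.19 kg; origin at the centre of its underside, z up. Body 24 (x) x 56 (y) x 74 mm high, foot chamfered; on top a central orange pull-tab 14 (x) x 40 (y) mm, from 74 to 96 mm above the origin, to grip across its 14 mm. It fits the well either way round. Fully home it rests on the well's floor, body flush with the radio's top, only the tab proud.
- knob: loose round black volume knob, bore down on the shelf, 34 mm across, 26 mm high, about 25 g; origin at the centre of its underside, z up, x towards the white line on its top. Grip its plain upper part (14 to 26 mm up); the skirt below is 32 mm across. Underneath, a D-shaped bore 14 mm deep, 11.4 mm across, its flat 2.6 mm from the axis on the +x side, under the white line.
- knob_bore_end (a point): point on the knob's axis at the closed end of its bore, 14 mm above the knob's origin. Knob fully home: this point meets shaft_tip, the white line lies over the disc's white tick, and the knob's underside is 14 mm below the tip (8 mm above the radio's top while not pressed).
- shaft_tip (a point): centre of the tip of the radio's upright steel D-shaft, 22 mm above the radio's top when not pressed; z up, x towards its flat. Shaft 10 mm in diameter, flat 2 mm from the axis, last 2.5 mm tapered; it turns with little friction (0.02 N m). A dark 40 mm disc fast on it, upper face 15 mm below the tip, has a white tick on the flat's side.
- volume_push (a joint): how far the volume shaft is pressed down: 0 released, 0.005 m fully in. Spring-loaded: about 3 N starts it, about 8 N holds it fully in; it springs back when let go.
- paperweight: turquoise glass paperweight, 72 mm round, 45 mm high; origin at the centre of its underside. Bystander.
- key_bowl: round stainless steel bowl with keys in it, 130 mm across, 45 mm high; origin at the centre of its underside. Bystander.
- doorstop: black plastic doorstop wedge, 120 x 40 x 30 mm; origin at the centre of its underside. Bystander.
- bulldog_clip: steel bulldog clip, 62 mm wide, 53 mm high; origin at the centre of its underside. Bystander.
- coat_brush: wooden coat brush, 230 x 48 x 39 mm, lying bristles down; origin at its underside near the middle. Bystander.
- polish_tin: dark red shoe polish tin with a black lid, 82 mm across, 26 mm high; origin at the centre of its underside. Bystander.
- glasses_case: brown spectacle case, 160 x 62 x 36 mm; origin at the centre of its underside. Bystander.
Things that resemble listed ones, but are neither listed nor needed, are in the scene too. What is shaped like the pack but pink is not meant.

How it is judged:
By the outcome, as a careful person would: the job done as asked, in the order asked, and still so for the second after the job is handed in, while the arm keeps its last pose, push and grip.
It also fails if it takes over 62 s, if anything falls off the work surface, if the arm or the gripper's body presses on something with over 40 N, if the wrist force passes 120 N, or if a joint passes its speed limit or range.

### The arm

A 6-joint arm with a two-finger parallel gripper is mounted at the origin on the work surface. World frame = base frame: x ahead of the robot, y to its left, z up, the work surface at z = 0. Lengths are in m, angles in rad, forces in N, time in s.
With the tool pointing down it reaches from about 0.35 to 0.85 m from the base axis. Payload 8.1 kg.
Tool frame: the origin (TCP) lies midway between the tips of the shut fingers; the grasp point (between the pads) lies 19 mm behind it; z points along the fingers, y is the direction in which the jaws open and shut (so a half turn about z gives the same grasp; the last joint's range is limited). The gripper opens to 93 mm and grips with 3 to 60 N. Pads are 15 mm wide; open, the fingers measure 128 mm over their backs; the gripper's body (75 mm by 188 mm) begins 65 mm behind the grasp point.
Start: joints at [1.174, 0.13, 1.488, -0, 1.523, -0.085], TCP at [0.184, 0.571, 0.219] pointing down, gripper open.
Joint ranges: [-2.96, 2.96], [-0.89, 2.26], [0.02, 2.5], [-1.34, 4.48], [0, 2.73], [-2.66, 2.66]. Speed limits (rad/s): [2.39, 2.39, 2.79, 3.14, 3.14, 3.14].

### API

Orientations are given as a rotation vector (axis times angle).
In Python, from plant import robot gives the robot as it stands. The module is installed in compiled form; this text tells all that it offers.
- The arm moves only by the shell command python3 -m pendant 'ROWS' [FORCE]. ROWS is JSON, a list of rows, each an object with "translation": the shift along the tool's x, y, z in mm, a list of three; "twist": the turn, a rotation vector about the tool's x, y, z in rad, a list of three; "grip": the opening, from -1 (shut) to 1 (fully open). A call has exactly 10 rows; each row shifts and turns the pose as measured when the row begins, along the tool's axes as they then stand; what a row does not reach is not made up. A row lasts 1/10 s, in which the tool goes at most 50 mm and 8.59 degrees, less where a joint would pass 70% of its speed; a pose out of reach is approached as far as the arm can. A call is refused whole if a number of a shift passes 50 or a number of a turn 0.15, either way. A call with a gripper value outside its range is refused whole. The fingers move at their own pace and stop on an object; FORCE is the grip in N (left out, the last holds). Time passes only in rows, so rows that do not move let the fingers close, or fill a call up. It gives the time, the measured TCP pose, the force and the opening at its end, in the units of the state.
- robot.read_state(): the state, without advancing time (a new reading comes with each control period).
- robot.read_camera(name): name is "scene" or "top" or "wrist"; returns (picture, depth): 384x512x3 uint8, red, green, blue; 384x512 float32, m along the optical axis (not along the pixel's ray), 0 where there is no reading.
- robot.camera_info(name): a dict with "vertical_fov" (degrees; the focal length in pixels is half the picture's height over the tangent of half this angle, whatever the lens; pixels are square), "cx", "cy" (the principal point, pixels), "cam_to_world" (4x4, takes a point from camera to world coordinates). Camera axes: x right, y up, looking along -z (the intrinsics and any distortion apply to the point x, -y, -z); pixel columns grow to the right and rows downward; lengths in m; the calibration is good to about 2 mm. A picture is of the moment at which its call begins: read the wrist's pose just before it. camera_info takes no time and is no camera call; for the wrist camera it gives the pose at the moment of the call.
- robot.close_job(): hands the job in, once; it reports no verdict.
The state is a dict: "t": time; "q": joint angles; "dq": joint speeds; "joint_torque": joint torques, N m; "tool_pos": TCP position; "orientation": TCP orientation; "force": force on the tool from outside, world axes, zero at the start; "wrist_torque": the same for the moment, N m; "opening": finger opening in m.
Only numpy, scipy, OpenCV 4.12 (cv2) and the standard library are available. Lean on these libraries where they do the work, as an engineer would, in place of code of your own. Each camera call takes 0.05 s, during which the arm holds its last target. There are 200 camera calls.

## Working session

There is one attempt and no reset: what is moved stays moved. The work goes in short steps, Python scripts to look and compute and a shell command to move; the robot and the scene stay as the last step left them, time stands still between calls to the robot, and variables do not carry over. Pictures are saved under pics/ and viewed, about 8 in all and at most 12, crops included, and the job is handed in when it is done.

```bash
mkdir -p pics; cat > h.py <<'E'
import numpy as np, cv2
from plant import robot
from scipy.spatial.transform import Rotation as R
def cam(n):
    i=robot.camera_info(n); p,d=robot.read_camera(n)
    return i,p,d
def pts(i,d):
    h,w=d.shape; f=h/2/np.tan(np.radians(i['vertical_fov'])/2)
    u,v=np.meshgrid(np.arange(w),np.arange(h))
    P=np.stack([(u-i['cx'])/f*d,-(v-i['cy'])/f*d,-d],-1)
    T=np.array(i['cam_to_world']); return P@T[:3,:3].T+T[:3,3]
def ray(i,u,v,z):
    f=192/np.tan(np.radians(i['vertical_fov'])/2); T=np.array(i['cam_to_world'])
    r=T[:3,:3]@np.array([(u-i['cx'])/f,-(v-i['cy'])/f,-1]); o=T[:3,3]
    return o+r*(z-o[2])/r[2]
def save(n,p,s=1): cv2.imwrite('pics/'+n,cv2.resize(p[...,::-1],None,fx=s,fy=s,interpolation=cv2.INTER_CUBIC))
E
python3 - <<'E'
from h import *
import pickle
D={}
for n in('scene','top','wrist'):
    D[n]=cam(n); print(n,{k:np.round(v,3).tolist() if not isinstance(v,(str,dict)) else v for k,v in D[n][0].items()})
pickle.dump(D,open('d0.pkl','wb'))
save('top0.png',D['top'][1],1.5); save('sc0.png',D['scene'][1],1.5)
print(robot.read_state())
E
```

```text
scene {'vertical_fov': 55.538, 'cx': 252.26, 'cy': 192.423, 'cam_to_world': [[0.546, -0.579, 0.606, 1.15], [0.838, 0.388, -0.385, -0.369], [-0.012, 0.717, 0.697, 0.81], [0.0, 0.0, 0.0, 1.0]]}
top {'vertical_fov': 44.087, 'cx': 254.2, 'cy': 202.328, 'cam_to_world': [[-0.018, 0.993, -0.113, 0.406], [-1.0, -0.02, -0.013, 0.01], [-0.015, 0.112, 0.994, 1.383], [0.0, 0.0, 0.0, 1.0]]}
wrist {'vertical_fov': 64.735, 'cx': 260.801, 'cy': 192.683, 'cam_to_world': [[0.305, -0.919, -0.252, 0.114], [0.952, 0.293, 0.083, 0.594], [-0.003, -0.265, 0.964, 0.383], [0.0, 0.0, 0.0, 1.0]]}
{'t': 0.15, 'q': array([ 1.17360565e+00,  1.30966589e-01,  1.48905349e+00,  1.79163132e-07,
        1.52299662e+00, -8.54216755e-02]), 'dq': array([-0.000371  , -0.00309194, -0.00327144,  0.00098244, -0.00111192,
        0.00045157]), 'joint_torque': array([ 6.18157883e-04, -5.60466778e+01, -4.92341244e+01,  7.68927089e-02,
        3.05713818e-02, -6.11479618e-05]), 'tool_pos': array([0.18386324, 0.57066471, 0.21782765]), 'orientation': array([-4.87691662e-01, -3.10316248e+00,  2.17177353e-03]), 'force': array([-0.14343977, -0.35903455, -0.61846348]), 'wrist_torque': array([-0.02812531,  0.01117592,  0.04400044]), 'opening': 0.09267793628680088}
```

View pics/top0.png

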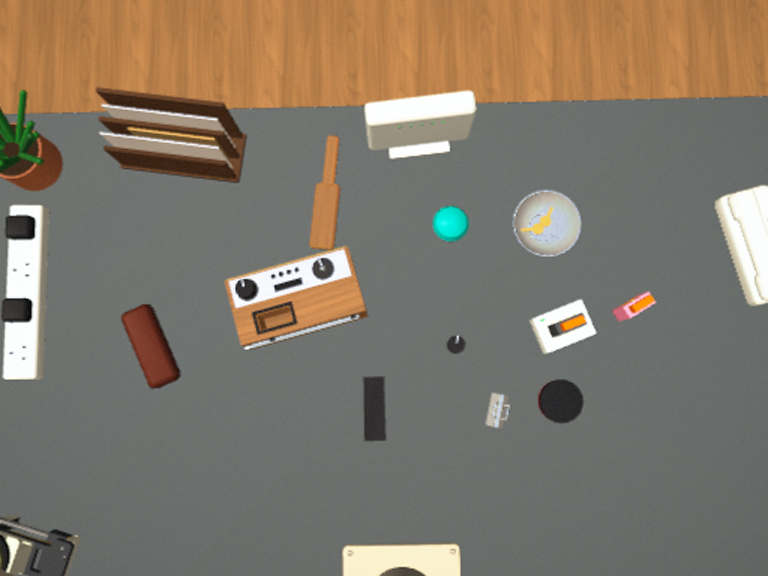

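View pics/sc0.png

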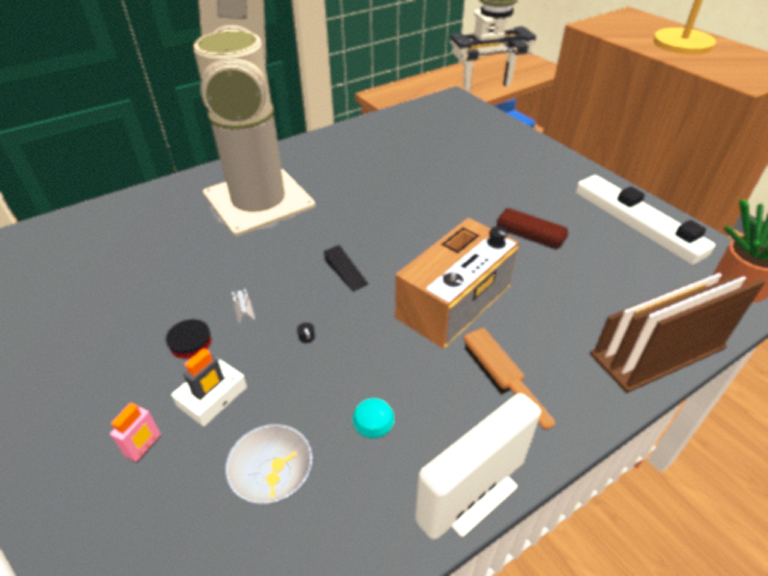

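Candidates in top0 (1.5x): pack in the white cradle at (570,325); pink look-alike at (635,305), rejected. Loose knob at (456,344); fitted tuning knob (246,289), left alone; bare volume shaft and disc at (323,268). The black tin (560,400) and doorstop (374,408) are neither.

```bash
cat >> h.py <<'E'
def rect(P,m,lo,hi):
    q=P[m&(P[...,2]>lo)&(P[...,2]<hi)]
    r=cv2.minAreaRect((q[:,:2]*1000).astype(np.float32)); b=cv2.boxPoints(r)
    e=b[1]-b[0]; e2=b[2]-b[1]
    if np.hypot(*e2)>np.hypot(*e): e,e2=e2,e
    return dict(c=np.round(r[0],1),L=round(float(np.hypot(*e)),1),W=round(float(np.hypot(*e2)),1),ang=round(float(np.degrees(np.arctan2(e[1],e[0]))%180),1),z=round(float(np.median(q[:,2])),4),n=len(q))
def win(s,u0,v0,u1,v1):
    m=np.zeros(s,bool); m[v0:v1,u0:u1]=1; return m
def big(m):
    n,l,st,_=cv2.connectedComponentsWithStats(m.astype(np.uint8)); return l==1+np.argmax(st[1:,4])
E
python3 - <<'E'
from h import *
import pickle
D=pickle.load(open('d0.pkl','rb'))
i,p,d=D['top']; P=pts(i,d); s=d.shape
hsv=cv2.cvtColor(p,cv2.COLOR_RGB2HSV)
org=(hsv[...,0]>5)&(hsv[...,0]<22)&(hsv[...,1]>150)&(hsv[...,2]>120)
print('tab',rect(P,org&win(s,365,200,400,230),0.09,.13))
print('charger',rect(P,big((hsv[...,1]<50)&(hsv[...,2]>180)&win(s,350,195,400,240)),0.02,.05))
k=win(s,292,218,316,240)
print('knob',rect(P,k,0.018,.035))
rw=win(s,145,160,250,236)
print('radio top',rect(P,rw,0.115,.135))
print('tuning',rect(P,win(s,150,180,175,202),.145,.175)); print('disc',rect(P,win(s,203,168,226,190),.129,.142)); print('tip',rect(P,win(s,203,168,226,190),.143,.16))
print('well',rect(P,win(s,165,198,200,224),.03,.1))
crop=np.hstack([cv2.resize(p[a:a+40,b:b+60],(390,260),interpolation=cv2.INTER_CUBIC) for a,b in((195,350),(212,275))]); crop2=np.hstack([cv2.resize(p[160:240,145:265],(780,520),interpolation=cv2.INTER_CUBIC)])
save('crop.png',crop)
E
```

```text
tab {'c': array([ 509.9, -316.7]), 'L': 39.7, 'W': 13.4, 'ang': 110.7, 'z': 0.1066, 'n': 81}
charger {'c': array([ 510.1, -317.6]), 'L': 102.0, 'W': 69.2, 'ang': 110.6, 'z': 0.0331, 'n': 632}
knob {'c': array([ 479.4, -114.2]), 'L': 31.5, 'W': 31.4, 'ang': 88.4, 'z': 0.0252, 'n': 107}
radio top {'c': array([564.7, 181.2]), 'L': 230.4, 'W': 130.8, 'ang': 104.6, 'z': 0.1247, 'n': 3494}
tuning {'c': array([577.6, 263.9]), 'L': 31.8, 'W': 31.4, 'ang': 85.0, 'z': 0.1583, 'n': 137}
disc {'c': array([617.3, 132.9]), 'L': 57.9, 'W': 57.7, 'ang': 83.0, 'z': 0.1318, 'n': 143}
tip {'c': array([612.4, 128. ]), 'L': 7.4, 'W': 4.2, 'ang': 135.2, 'z': 0.1457, 'n': 5}
well {'c': array([529.3, 221.6]), 'L': 53.4, 'W': 23.6, 'ang': 105.8, 'z': 0.0524, 'n': 180}
```

View pics/crop.png

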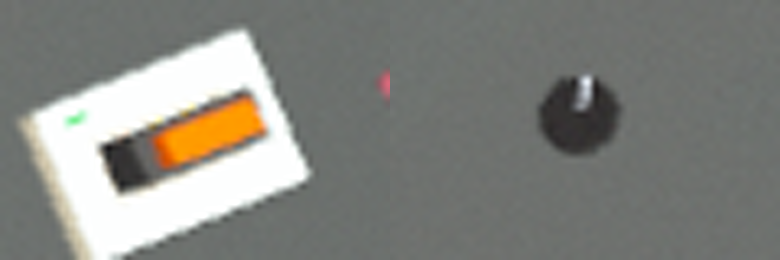

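Crop: grey pack with its orange tab in the white cradle (left) is the right one; loose knob (right) has its white line pointing up in the picture. Now I'll move over the radio for a close look.

```bash
R='{"translation":[0,0,-12],"twist":[0,0,0.143],"grip":1}'; python3 -m pendant '[{"translation":[0,0,-12],"twist":[0,0,0.143],"grip":1},{"translation":[0,0,-12],"twist":[0,0,0.143],"grip":1},{"translation":[0,0,-12],"twist":[0,0,0.143],"grip":1},{"translation":[0,0,-12],"twist":[0,0,0.143],"grip":1},{"translation":[0,0,-12],"twist":[0,0,0.143],"grip":1},{"translation":[0,0,-12],"twist":[0,0,0.143],"grip":1},{"translation":[0,0,-12],"twist":[0,0,0.143],"grip":1},{"translation":[-44,22,0],"twist":[0,0,0],"grip":1},{"translation":[-44,22,0],"twist":[0,0,0],"grip":1},{"translation":[-44,22,0],"twist":[0,0,0],"grip":1}]' 30
python3 -m pendant '[{"translation":[-44,22,0],"twist":[0,0,0],"grip":1},{"translation":[-44,22,0],"twist":[0,0,0],"grip":1},{"translation":[-44,22,0],"twist":[0,0,0],"grip":1},{"translation":[-44,22,0],"twist":[0,0,0],"grip":1},{"translation":[-44,22,0],"twist":[0,0,0],"grip":1},{"translation":[-44,22,0],"twist":[0,0,0],"grip":1},{"translation":[-44,22,0],"twist":[0,0,0],"grip":1},{"translation":[-44,22,0],"twist":[0,0,0],"grip":1},{"translation":[0,0,0],"twist":[0,0,0],"grip":1},{"translation":[0,0,0],"twist":[0,0,0],"grip":1}]'
cat >> h.py <<'E'
def go(x,y,z,yaw):
    "yaw = world angle of tool y; prints move needed in tool axes (after the turn), mm"
    s=robot.read_state(); M=R.from_rotvec(s['orientation']).as_matrix()
    a=np.radians(yaw); Y=np.array([np.cos(a),np.sin(a),0]); Z=np.array([0,0,-1.]); T=np.stack([np.cross(Y,Z),Y,Z],1)
    d=np.array([x,y,z])-s['tool_pos']*1000
    print('t %.2f tcp'%s['t'],np.round(s['tool_pos']*1000,1),'yaw %.1f'%np.degrees(np.arctan2(M[1,1],M[0,1])),'| after turn:',np.round(d@T,1),'twist',np.round(R.from_matrix(M.T@T).as_rotvec(),3),'F',np.round(s['force'],1),'open',round(s['opening']*1000,1))
E
python3 - <<'E'
from h import *
import pickle
go(560,150,300,15)
W=cam('wrist'); pickle.dump(W,open('w1.pkl','wb')); save('w1.png',W[1],1.5)
E
```

```text
t: 1.15
tool_pos: [0.2741, 0.4548, 0.2993]
orientation: [1.961, 2.452, -0.018]
force: [1.5, 0.7, -1.3]
opening: 0.093
t: 2.15
tool_pos: [0.5275, 0.1361, 0.2981]
orientation: [1.968, 2.447, -0.023]
force: [-0.4, -0.5, -0.4]
opening: 0.0931
t 2.15 tcp [527.5 136.1 298.1] yaw 12.4 | after turn: [ 5.  35.  -1.9] twist [-0.011  0.01  -0.046] F [-0.4 -0.5 -0.4] open 93.1
```

View pics/w1.png

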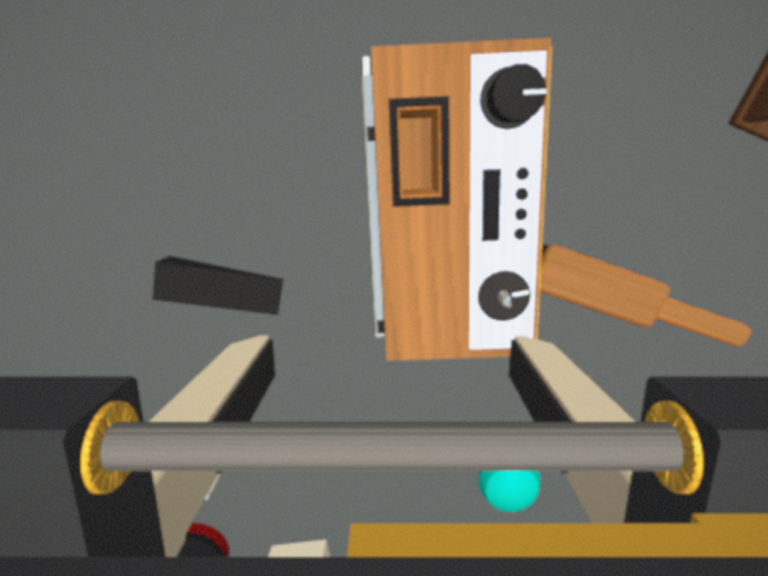

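View: well frame around (420,152), disc and shaft with tick at (504,296), tick pointing right to (527,293), tuning knob (515,95).

```bash
cat >> h.py <<'E'
def rays(i,m,z):
    v,u=np.nonzero(m); return np.array([ray(i,a,b,z)[:2]*1000 for a,b in zip(u,v)])
def mar(q):
    r=cv2.minAreaRect(q.astype(np.float32)); b=cv2.boxPoints(r); e=b[1]-b[0]; e2=b[2]-b[1]
    if np.hypot(*e2)>np.hypot(*e): e,e2=e2,e
    return np.round(r[0],1),round(float(np.hypot(*e)),1),round(float(np.hypot(*e2)),1),round(float(np.degrees(np.arctan2(e[1],e[0]))%180),1)
E
python3 - <<'E'
from h import *
import pickle
i,p,d=pickle.load(open('w1.pkl','rb')); s=d.shape
hsv=cv2.cvtColor(p,cv2.COLOR_RGB2HSV); V=hsv[...,2]
fr=big((V<70)&win(s,255,60,305,140)); q=rays(i,fr,.125); print('frame',mar(q))
# inner hole: non-frame enclosed
cs,_=cv2.findContours(fr.astype(np.uint8),cv2.RETR_CCOMP,cv2.CHAIN_APPROX_NONE)
for c in cs:
    if len(c)>60: print('contour',len(c),mar(np.array([ray(i,a,b,.125)[:2]*1000 for a,b in c[:,0]])))
w=win(s,312,174,356,220); dk=cv2.morphologyEx((big((V<110)&w)).astype(np.uint8),cv2.MORPH_CLOSE,np.ones((9,9)))>0
q=rays(i,dk,.132); (c,r)=cv2.minEnclosingCircle(q.astype(np.float32)); print('disc',np.round(c,1),r,mar(q),q.mean(0))
wh=win(s,335,188,353,204)&(V>150)&cv2.erode(dk.astype(np.uint8),np.ones((3,3))).astype(bool)
print(V[190:204,325:356])
P=pts(i,d); top=big((abs(P[...,2]-.125)<.006)&win(s,235,20,375,245)); print('radiotop',mar(rays(i,top,.125)), np.median(P[...,2][top]))
tw=win(s,325,186,352,210); t=tw&(P[...,2]>.141)&(P[...,2]<.16); print('tip px',np.argwhere(t).mean(0),t.sum(),P[t].mean(0)*1000)
kt=win(s,315,38,368,90)&(P[...,2]>.154); print('tun',mar(P[kt][:,:2]*1000),np.median(P[kt][:,2]))
E
```

```text
frame (array([528.5, 218. ]), 71.7, 39.3, 104.8)
contour 209 (array([528.5, 218. ]), 71.7, 39.3, 104.8)
contour 184 (array([528.5, 217.9]), 66.5, 35.0, 104.3)
disc [614.4 130.4] 18.890470504760742 (array([613.8, 130.4]), 37.2, 36.2, 107.2) [614.42326673 130.61886993]
[[ 67  69  69  66  72  71  74  70  71  70  69  67  70  74  73  71  71  75
   72  70  73  73  71  75  70  77 108 188 233 243 243]
 [ 72  66  69  69  72  70  72  72  72  69  72  70  71  69  70  71  71  73
   73  71  71  69  71  69  76  74  91 158 226 242 242]
 [ 71  67  66  69  74  71  67  69  72  80  81  82  78  75  75  74  72  69
   72  73  73  71  73  78  91  99 112 156 223 242 242]
 [ 73  68  66  70  70  71  71  77  90 104 111 113 101  81  70  74  71  75
   86  91 100 112 128 143 159 179 181 184 216 240 242]
 [ 68  72  71  69  69  72  73  91 120 146 148 145 135 107  81  83 103 132
  151 165 177 194 214 225 231 234 232 215 210 237 240]
 [ 68  70  69  68  69  70  80 103 136 159 166 159 155 129 101 107 165 216
  230 233 236 237 238 238 238 238 233 212 201 235 240]
 [ 66  71  68  70  69  71  86 106 133 154 161 159 163 154 
[... 494 characters left out ...]
6 127 156 181 199 206 190 141  90  72
   70  70  69  75  73  70  72  71  77 133 218 241 241]
 [ 71  69  71  70  70  67  73  79  95 124 155 192 209 202 183 139  93  72
   70  73  70  74  74  72  70  73  87 154 228 243 242]
 [ 70  69  68  69  67  71  71  69  84 110 140 184 200 193 171 142 100  74
   72  71  69  72  71  71  75  76 116 191 235 243 241]
 [ 69  69  69  72  71  69  68  71  75  95 116 142 165 171 168 139  98  77
   73  70  72  71  72  72  72  83 147 218 240 244 241]]
radiotop (array([568. , 182.1]), 229.7, 120.6, 104.8) 0.12484307765969066
tip px [200.01818182 336.72727273] 55 [612.66671005 130.63849558 145.32036983]
tun (array([551.3, 244.3]), 101.6, 33.0, 38.2) 0.15844708585524747
```

```bash
python3 - <<'E'
from h import *
import pickle
i,p,d=pickle.load(open('w1.pkl','rb'))
for c,r in((343,195.3),(347,194.8),(350,194.4)):
    q=ray(i,c,r,.132)[:2]*1000-np.array([614.6,130.4]); print(q,np.degrees(np.arctan2(q[1],q[0])))
go(510,-317,250,20.7)
E
```

```text
[7.57213954 3.85549427] 26.983757241625316
[11.81760724  5.41654565] 24.62413508037295
[14.98951503  6.6143896 ] 23.81032131057262
t 2.20 tcp [527.3 136.2 297.9] yaw 12.4 | after turn: [-417.9 -176.4   47.9] twist [-0.011  0.01  -0.145] F [-0.5  0.2 -0.2] open 92.8
```

```bash
python3 -m pendant '[{"translation":[0,0,0],"twist":[-0.011,0.01,-0.145],"grip":1},{"translation":[-46,-20,3],"twist":[0,0,0],"grip":1},{"translation":[-46,-20,5],"twist":[0,0,0],"grip":1},{"translation":[-46,-20,5],"twist":[0,0,0],"grip":1},{"translation":[-46,-20,5],"twist":[0,0,0],"grip":1},{"translation":[-46,-20,5],"twist":[0,0,0],"grip":1},{"translation":[-46,-20,5],"twist":[0,0,0],"grip":1},{"translation":[-46,-20,5],"twist":[0,0,0],"grip":1},{"translation":[-46,-20,5],"twist":[0,0,0],"grip":1},{"translation":[-46,-20,5],"twist":[0,0,0],"grip":1}]'
python3 - <<'E'
from h import *
import pickle
go(510,-317,150,20.7)
W=cam('wrist'); pickle.dump(W,open('w2.pkl','wb')); save('w2.png',W[1],1.5)
i,p,d=W; hsv=cv2.cvtColor(p,cv2.COLOR_RGB2HSV)
org=(hsv[...,0]>5)&(hsv[...,0]<22)&(hsv[...,1]>200)&(hsv[...,2]>120)
P=pts(i,d); m=big(org&(P[...,2]>.1)&(P[...,2]<.12)); print(mar(rays(i,m,.108)),np.argwhere(m).mean(0),np.median(P[m][:,2]))
E
```

```text
t: 3.2
tool_pos: [0.5133, -0.3053, 0.2544]
orientation: [1.733, 2.618, 0.01]
force: [0.5, 0.1, 0.7]
opening: 0.0931
t 3.20 tcp [ 513.3 -305.3  254.4] yaw 23.0 | after turn: [ -9.8  -7.2 104.4] twist [ 0.007 -0.002  0.04 ] F [0.5 0.1 0.7] open 93.1
(array([ 510.6, -316.2]), 40.8, 13.5, 110.9) [189.71428571 253.14072495] 0.1075364786015669
```

View pics/w2.png

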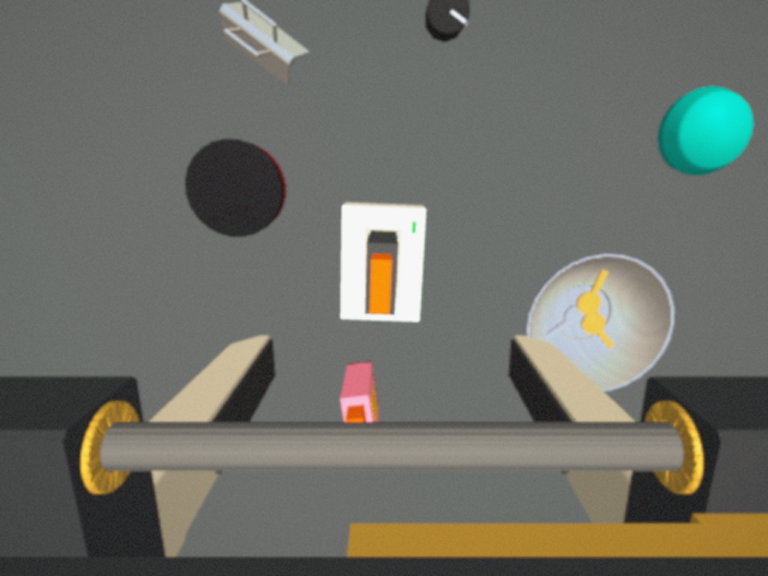

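Tab at (380,285) in the cradle; the pink one (358,400) stays behind it.

```bash
python3 -m pendant '[{"translation":[0,0,20],"twist":[0.007,-0.002,0.04],"grip":1},{"translation":[-9,-7,20],"twist":[0,0,0],"grip":0.5},{"translation":[0,0,25],"twist":[0,0,0],"grip":0.5},{"translation":[0,0,25],"twist":[0,0,0],"grip":0.2},{"translation":[0,0,25],"twist":[0,0,0],"grip":0.2},{"translation":[0,0,15],"twist":[0,0,0],"grip":0.2},{"translation":[0,0,10],"twist":[0,0,0],"grip":0.2},{"translation":[0,0,0],"twist":[0,0,0],"grip":0.2},{"translation":[0,0,0],"twist":[0,0,0],"grip":0.2},{"translation":[0,0,0],"twist":[0,0,0],"grip":0.2}]' 40 >/dev/null
python3 -c "
from h import *
go(510.3,-316.4,90,20.8)"
```

```text
t 4.25 tcp [ 513.  -315.8  110.2] yaw 21.0 | after turn: [ 0.4 -2.7 20.2] twist [-0.001  0.003  0.003] F [-0.   0.1  0.7] open 56.0
```

```bash
python3 -m pendant '[{"translation":[0,-2.7,7],"twist":[0,0,0],"grip":0.2},{"translation":[0,0,7],"twist":[0,0,0],"grip":0.2},{"translation":[0,0,6],"twist":[0,0,0],"grip":0.2},{"translation":[0,0,0],"twist":[0,0,0],"grip":0.2},{"translation":[0,0,0],"twist":[0,0,0],"grip":-1},{"translation":[0,0,0],"twist":[0,0,0],"grip":-1},{"translation":[0,0,0],"twist":[0,0,0],"grip":-1},{"translation":[0,0,0],"twist":[0,0,0],"grip":-1},{"translation":[0,0,0],"twist":[0,0,0],"grip":-1},{"translation":[0,0,0],"twist":[0,0,0],"grip":-1}]' 40 >/dev/null
python3 -c "
from h import *
go(510.3,-316.4,250,20.8)"
```

```text
t 5.25 tcp [ 511.8 -318.7   91.8] yaw 20.9 | after turn: [   2.7   -0.6 -158.2] twist [0.002 0.008 0.002] F [-0.6 -0.3 -3.1] open 13.5
```

```bash
python3 -m pendant '[{"translation":[0,0,-8],"twist":[0,0,0],"grip":-1},{"translation":[0,0,-15],"twist":[0,0,0],"grip":-1},{"translation":[0,0,-20],"twist":[0,0,0],"grip":-1},{"translation":[0,0,-20],"twist":[0,0,0],"grip":-1},{"translation":[0,0,-25],"twist":[0,0,0],"grip":-1},{"translation":[0,0,-25],"twist":[0,0,0],"grip":-1},{"translation":[0,0,-25],"twist":[0,0,0],"grip":-1},{"translation":[0,0,-20],"twist":[0,0,0],"grip":-1},{"translation":[0,0,-10],"twist":[0,0,0],"grip":-1},{"translation":[0,0,0],"twist":[0,0,0.107],"grip":-1}]' 40 >/dev/null
python3 - <<'E'
from h import *
go(528.5,218,250,14.8)
E
```

```text
t 6.25 tcp [ 510.  -316.6  274.9] yaw 14.8 | after turn: [512.2 154.4  24.9] twist [ 0.004  0.009 -0.001] F [ 0.   0.6 -2.2] open 13.3
```

```bash
python3 -m pendant '[{"translation":[15,5,0],"twist":[0.004,0.009,0],"grip":-1},{"translation":[30,9,0],"twist":[0,0,0],"grip":-1},{"translation":[45,13.5,0],"twist":[0,0,0],"grip":-1},{"translation":[45,13.5,0],"twist":[0,0,0],"grip":-1},{"translation":[45,13.5,0],"twist":[0,0,0],"grip":-1},{"translation":[45,13.5,0],"twist":[0,0,0],"grip":-1},{"translation":[45,13.5,0],"twist":[0,0,0],"grip":-1},{"translation":[45,13.5,0],"twist":[0,0,0],"grip":-1},{"translation":[45,13.5,0],"twist":[0,0,0],"grip":-1},{"translation":[45,13.5,0],"twist":[0,0,0],"grip":-1}]' 40 >/dev/null
python3 - <<'E'
from h import *
go(528.5,218,250,14.8)
E
```

```text
t 7.25 tcp [515.7 123.8 272.9] yaw 15.6 | after turn: [87.8 36.4 22.9] twist [-0.009 -0.007  0.013] F [ 1.2 -0.  -2. ] open 14.5
```

```bash
python3 -m pendant '[{"translation":[25,11,5],"twist":[-0.009,-0.007,0.013],"grip":-1},{"translation":[25,11,5],"twist":[0,0,0],"grip":-1},{"translation":[18,8,5],"twist":[0,0,0],"grip":-1},{"translation":[10,4,5],"twist":[0,0,0],"grip":-1},{"translation":[0,0,0],"twist":[0,0,0],"grip":-1},{"translation":[0,0,0],"twist":[0,0,0],"grip":-1},{"translation":[0,0,0],"twist":[0,0,0],"grip":-1},{"translation":[0,0,0],"twist":[0,0,0],"grip":-1},{"translation":[0,0,0],"twist":[0,0,0],"grip":-1},{"translation":[0,0,0],"twist":[0,0,0],"grip":-1}]' 40 >/dev/null
python3 - <<'E'
from h import *
import pickle
go(528.5,218,250,14.8)
W=cam('wrist'); pickle.dump(W,open('w3.pkl','wb')); save('w3.png',W[1],1.5)
E
```

```text
t 8.25 tcp [521.1 218.1 250.9] yaw 16.0 | after turn: [-2.   7.1  0.9] twist [-0.007 -0.003  0.021] F [ 1.  -0.2 -3.2] open 13.7
```

View pics/w3.png

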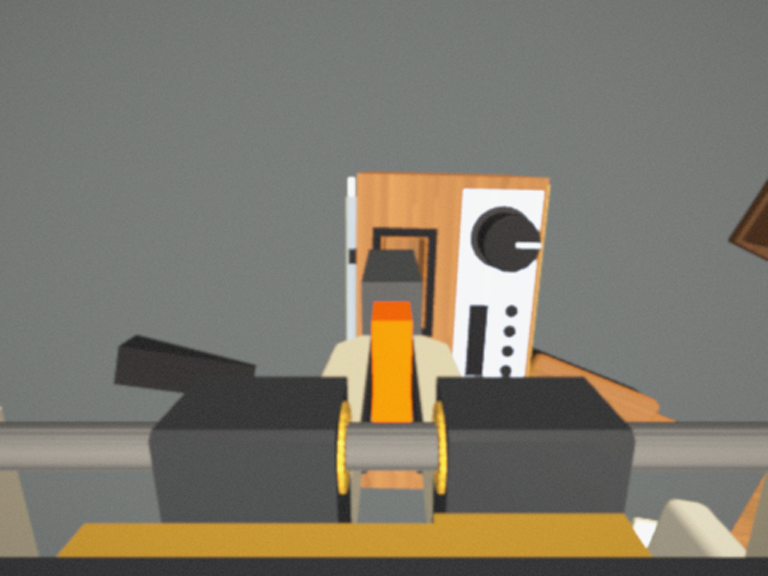

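```bash
cat > chk.py <<'E'
from h import *
import pickle,sys
i,p,d=pickle.load(open(sys.argv[1],'rb')); s0=robot.read_state()
P=pts(i,d)*1000; M=R.from_rotvec(s0['orientation']).as_matrix(); Q=(P-s0['tool_pos']*1000)@M
m=win(d.shape,235,160,290,250)&(Q[...,2]>-30)&(Q[...,2]<85)&(abs(Q[...,1])<25)&(Q[...,0]>10)
f=m&(Q[...,2]>12)&(Q[...,2]<75)&(Q[...,0]<45)
print('face x_t med',np.median(Q[f][:,0]),'y range',np.percentile(Q[f][:,1],[1,50,99]),f.sum())
for a,b in((10,30),(30,50),(50,70)):
    g=f&(Q[...,2]>a)&(Q[...,2]<b); print(a,b,g.sum(),np.round([np.median(Q[g][:,0]),*np.percentile(Q[g][:,1],[2,50,98])],1) if g.sum() else '')
g=f; A=np.c_[Q[g][:,1],Q[g][:,2],np.ones(g.sum())]; print('plane',np.linalg.lstsq(A,Q[g][:,0],rcond=None)[0])
hsv=cv2.cvtColor(p,cv2.COLOR_RGB2HSV); fr=big((hsv[...,2]<70)&win(d.shape,235,145,300,235)); c=rays(i,fr,.125)
X=np.c_[c,np.full(len(c),125.)]; X=(X-s0['tool_pos']*1000)@M; print('frame tool x max',X[:,0].max(),'y',X[:,1].min(),X[:,1].max())
E
python3 chk.py w3.pkl
```

```text
face x_t med 29.798041205271012 y range [-11.74765791  -0.17992137  11.69044964] 664
10 30 242 [ 29.7 -11.4  -0.7  11.5]
30 50 219 [ 29.8 -11.5  -0.2  11.5]
50 70 173 [ 29.9 -11.5  -0.2  11.2]
plane [1.25809058e-03 7.16673851e-03 2.95144609e+01]
frame tool x max 33.058035171786905 y -11.159787154090727 27.97375355882566
```

```bash
python3 -m pendant '[{"translation":[0,0,0],"twist":[-0.007,-0.003,0.021],"grip":-1},{"translation":[-2,4,0],"twist":[0,0,0],"grip":-1},{"translation":[-2.3,3.8,0],"twist":[0,0,0],"grip":-1},{"translation":[0,0,10],"twist":[0,0,0],"grip":-1},{"translation":[0,0,10],"twist":[0,0,0],"grip":-1},{"translation":[0,0,8],"twist":[0,0,0],"grip":-1},{"translation":[0,0,4],"twist":[0,0,0],"grip":-1},{"translation":[0,0,0],"twist":[0,0,0],"grip":-1},{"translation":[0,0,0],"twist":[0,0,0],"grip":-1},{"translation":[0,0,0],"twist":[0,0,0],"grip":-1}]' 40 >/dev/null
python3 - <<'E'
from h import *
import pickle
go(528.5,218,206,14.8)
W=cam('wrist'); pickle.dump(W,open('w4.pkl','wb')); save('w4.png',W[1][100:260,180:370],4)
E
python3 chk.py w4.pkl
```

```text
t 9.30 tcp [530.  215.1 214.6] yaw 14.7 | after turn: [ 3.2 -0.8  8.6] twist [-0.001  0.001 -0.002] F [-0.6 -0.9 -1.8] open 14.0
face x_t med 29.772019532413157 y range [-11.77918199  -0.12935306  11.70346926] 682
10 30 257 [ 29.6 -11.5   0.5  11.4]
30 50 220 [ 29.8 -11.4   0.2  11.5]
50 70 173 [ 29.9 -11.8  -0.3  11.2]
plane [9.87877643e-04 7.75206056e-03 2.94630715e+01]
frame tool x max 38.94485738492372 y -20.379455770001517 19.192676651433665
```

View pics/w4.png

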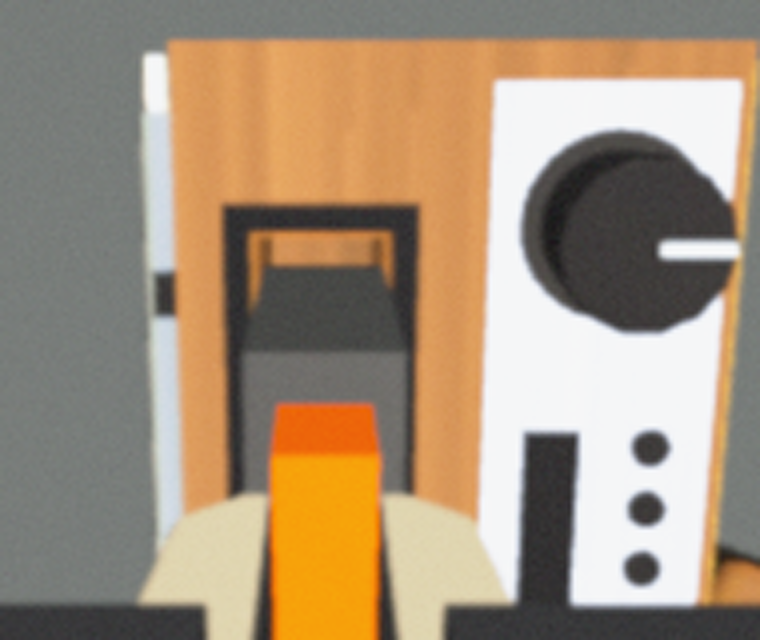

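```bash
python3 -m pendant '[{"translation":[1.4,-0.2,0],"twist":[0,0,0],"grip":-1},{"translation":[0,0,0],"twist":[0,0,0],"grip":-1},{"translation":[0,0,4],"twist":[0,0,0],"grip":-1},{"translation":[0,0,4],"twist":[0,0,0],"grip":-1},{"translation":[0,0,4],"twist":[0,0,0],"grip":-1},{"translation":[0,0,4],"twist":[0,0,0],"grip":-1},{"translation":[0,0,4],"twist":[0,0,0],"grip":-1},{"translation":[0,0,0],"twist":[0,0,0],"grip":-1},{"translation":[0,0,0],"twist":[0,0,0],"grip":-1},{"translation":[0,0,0],"twist":[0,0,0],"grip":-1}]' 40
python3 -c "
from h import *
go(528.5,218,131,14.8)"
```

```text
t: 10.35
tool_pos: [0.5297, 0.2167, 0.1936]
orientation: [1.919, 2.487, -0.001]
force: [-0.4, -0.6, -2.5]
opening: 0.0137
t 10.35 tcp [529.7 216.7 193.6] yaw 14.7 | after turn: [ 1.6 -0.9 62.6] twist [-0.     0.001 -0.002] F [-0.4 -0.6 -2.5] open 13.7
```

```bash
python3 -m pendant '[{"translation":[0,0,6],"twist":[0,0,0],"grip":-1},{"translation":[0,0,8],"twist":[0,0,0],"grip":-1},{"translation":[0,0,8],"twist":[0,0,0],"grip":-1},{"translation":[0,0,8],"twist":[0,0,0],"grip":-1},{"translation":[0,0,8],"twist":[0,0,0],"grip":-1},{"translation":[0,0,7],"twist":[0,0,0],"grip":-1},{"translation":[0,0,5],"twist":[0,0,0],"grip":-1},{"translation":[0,0,3],"twist":[0,0,0],"grip":-1},{"translation":[0,0,0],"twist":[0,0,0],"grip":-1},{"translation":[0,0,0],"twist":[0,0,0],"grip":-1}]' 40
python3 -c "
from h import *
go(528.5,218,131,14.8)"
```

```text
t: 11.35
tool_pos: [0.5293, 0.2164, 0.135]
orientation: [-1.919, -2.487, 0.003]
force: [-0.3, 0.0, -2.5]
opening: 0.0135
t 11.35 tcp [529.3 216.4 135. ] yaw 14.7 | after turn: [ 1.7 -0.4  4. ] twist [-0.001  0.001 -0.002] F [-0.3  0.  -2.5] open 13.5
```

Sliding freely; last few mm down to the floor.

```bash
python3 -m pendant '[{"translation":[0,0,1.5],"twist":[0,0,0],"grip":-1},{"translation":[0,0,1.5],"twist":[0,0,0],"grip":-1},{"translation":[0,0,1.2],"twist":[0,0,0],"grip":-1},{"translation":[0,0,1],"twist":[0,0,0],"grip":-1},{"translation":[0,0,1],"twist":[0,0,0],"grip":-1},{"translation":[0,0,0.5],"twist":[0,0,0],"grip":-1},{"translation":[0,0,0],"twist":[0,0,0],"grip":-1},{"translation":[0,0,0],"twist":[0,0,0],"grip":-1},{"translation":[0,0,0],"twist":[0,0,0],"grip":-1},{"translation":[0,0,0],"twist":[0,0,0],"grip":-1}]' 40

```

```text
t: 12.35
tool_pos: [0.5301, 0.2168, 0.1309]
orientation: [1.918, 2.486, 0.001]
force: [-1.9, 0.1, -0.3]
opening: 0.0139
```

```bash
python3 -m pendant '[{"translation":[0,0,1.5],"twist":[0,0,0],"grip":-1},{"translation":[0,0,1.5],"twist":[0,0,0],"grip":-1},{"translation":[0,0,1.5],"twist":[0,0,0],"grip":-1},{"translation":[0,0,0],"twist":[0,0,0],"grip":-0.3},{"translation":[0,0,0],"twist":[0,0,0],"grip":-0.3},{"translation":[0,0,0],"twist":[0,0,0],"grip":-0.3},{"translation":[0,0,-30],"twist":[0,0,0],"grip":-0.1},{"translation":[0,0,-40],"twist":[0,0,0],"grip":0},{"translation":[0,0,-40],"twist":[0,0,0],"grip":1},{"translation":[0,0,-30],"twist":[0,0,0],"grip":1}]' 40
python3 - <<'E'
from h import *
import pickle
go(500,-100,300,10)
T=cam('top'); P=pts(T[0],T[2])*1000
W=cam('wrist'); pickle.dump(W,open('w5.pkl','wb')); save('w5.png',W[1][60:260,200:400],3)
i,p,d=W; P=pts(i,d)*1000; hsv=cv2.cvtColor(p,cv2.COLOR_RGB2HSV)
org=big((hsv[...,0]>5)&(hsv[...,0]<22)&(hsv[...,1]>215)&(hsv[...,2]>190)); print('orange',mar(P[org][:,:2]),np.percentile(P[org][:,2],[5,50,80]))
E
```

```text
t: 13.35
tool_pos: [0.5274, 0.216, 0.2681]
orientation: [-1.917, -2.484, 0.011]
force: [0.3, 0.2, 0.2]
opening: 0.0579
t 13.35 tcp [527.4 216.  268.1] yaw 14.7 | after turn: [-306.5  -81.9  -31.9] twist [-0.008  0.002  0.082] F [0.3 0.2 0.2] open 57.9
orange (array([529.8, 218.6]), 40.7, 13.1, 104.8) [145.00412221 146.49404561 147.15042141]
```

View pics/w5.png

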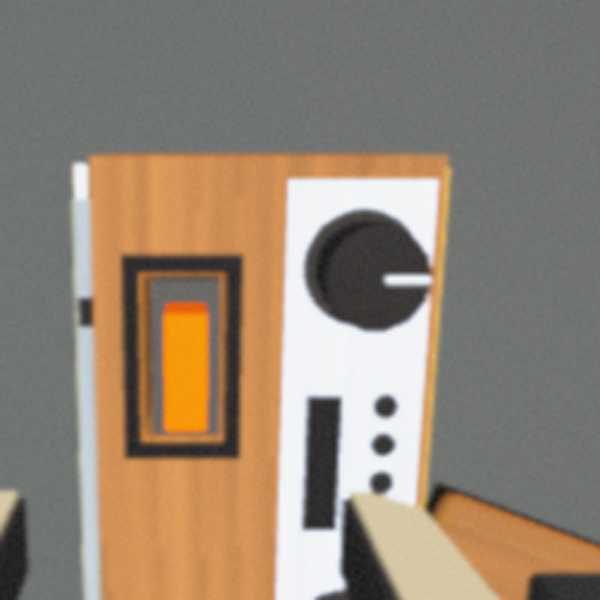

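Pack seated: tab top 147 mm ≈ 125+22, body flush in the frame (183,360). Next, a close look at the shaft's tick.

```bash
python3 -m pendant '[{"translation":[-30,18,0],"twist":[-0.008,0.002,0],"grip":1},{"translation":[-30,18,0],"twist":[0,0,0],"grip":1},{"translation":[-25,15,0],"twist":[0,0,0],"grip":1},{"translation":[-15,9,0],"twist":[0,0,0],"grip":1},{"translation":[0,0,0],"twist":[0,0,0],"grip":1},{"translation":[0,0,0],"twist":[0,0,0],"grip":1},{"translation":[0,0,0],"twist":[0,0,0],"grip":1},{"translation":[0,0,0],"twist":[0,0,0],"grip":1},{"translation":[0,0,0],"twist":[0,0,0],"grip":1},{"translation":[0,0,0],"twist":[0,0,0],"grip":1}]' 40 >/dev/null
cat > tick.py <<'E'
from h import *
import pickle
go(480,-114,200,10)
W=cam('wrist'); pickle.dump(W,open('w6.pkl','wb'))
i,p,d=W; P=pts(i,d)*1000; V=cv2.cvtColor(p,cv2.COLOR_RGB2HSV)[...,2]; s=d.shape
c0=np.array([614.6,130.4])
D=np.hypot(P[...,0]-c0[0],P[...,1]-c0[1])
dm=(D<27)&(abs(P[...,2]-131)<5)
v,u=np.nonzero(dm); print('px',u.min(),u.max(),v.min(),v.max()); a=(max(0,v.min()-15),max(0,u.min()-15)); save('w6.png',p[a[0]:v.max()+15,a[1]:u.max()+15],6)
dk=(V<105)&dm; dk=big(dk); cl=cv2.morphologyEx(dk.astype(np.uint8),cv2.MORPH_CLOSE,np.ones((11,11)))>0
c,r=cv2.minEnclosingCircle(rays(i,cl,.132).astype(np.float32)); print('disc',c,r, rays(i,cl,.132).mean(0))
t=(V>130)&dm; v,u=np.nonzero(t); q=rays(i,t,.132); rr=np.hypot(*(q-c0).T); k=(rr>8)&(rr<17.5)
w=V[v,u][k].astype(float)-100; q=q[k]; m=(q*w[:,None]).sum(0)/w.sum(); x=q-m
e,E=np.linalg.eigh((x*w[:,None]).T@x); ax=E[:,1]; ax*=np.sign(ax@(m-c0)); print('tick mean',m-c0,'dir',np.degrees(np.arctan2(ax[1],ax[0])),'bearing',np.degrees(np.arctan2(*(m-np.array(c))[::-1])),k.sum())
tp=(D<8)&(P[...,2]>141)&(P[...,2]<152); print('tip',P[tp].mean(0),tp.sum(),np.percentile(P[tp][:,2],90))
E
python3 tick.py
```

```text
t 14.45 tcp [613.3 137.2 268.8] yaw 15.0 | after turn: [-224.2 -174.9   68.8] twist [ 0.006 -0.004  0.088] F [-0.7 -0.8  0.3] open 93.2
px 236 282 164 213
disc (614.8360595703125, 130.28184509277344) 18.859909057617188 [614.68603062 130.42051554]
tick mean [11.53036153  4.65968248] dir 25.694448865718147 bearing 22.92985804268466 39
tip [613.40657727 130.35397425 145.75970259] 59 147.23898433533444
```

View pics/w6.png

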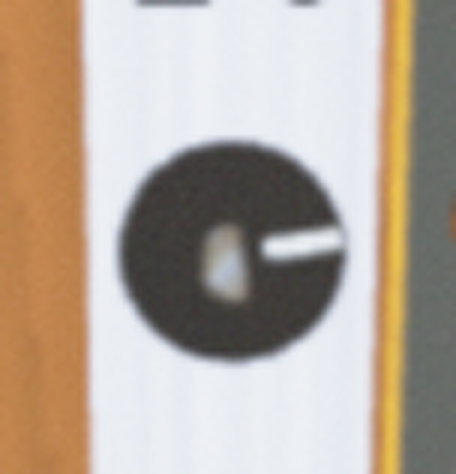

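Tick at bearing ≈23° in world axes, shaft axis ≈(614.7, 130.4). Now to the knob, turning so the white line will face the camera.

```bash
python3 -m pendant '[{"translation":[-35,-32,0],"twist":[0,0,0],"grip":1},{"translation":[-35,-32,0],"twist":[0,0,0],"grip":1},{"translation":[-35,-32,0],"twist":[0,0,0],"grip":1},{"translation":[-35,-32,0],"twist":[0,0,0],"grip":1},{"translation":[-35,-32,0],"twist":[0,0,0],"grip":1},{"translation":[-30,-28,0],"twist":[0,0,0],"grip":1},{"translation":[0,0,5],"twist":[0,0,0.15],"grip":1},{"translation":[0,0,5],"twist":[0,0,0.15],"grip":1},{"translation":[0,0,5],"twist":[0,0,0.15],"grip":1},{"translation":[0,0,5],"twist":[0,0,0.15],"grip":1}]' 40 >/dev/null
python3 -m pendant '[{"translation":[0,0,5],"twist":[0,0,0.15],"grip":1},{"translation":[0,0,5],"twist":[0,0,0.15],"grip":1},{"translation":[0,0,5],"twist":[0,0,0.15],"grip":1},{"translation":[0,0,5],"twist":[0,0,0.15],"grip":1},{"translation":[0,0,5],"twist":[0,0,0.15],"grip":1},{"translation":[0,0,5],"twist":[0,0,0.15],"grip":1},{"translation":[0,0,5],"twist":[0,0,0.15],"grip":1},{"translation":[0,0,5],"twist":[0,0,0.15],"grip":1},{"translation":[0,0,5],"twist":[0,0,0.15],"grip":1},{"translation":[0,0,0],"twist":[0,0,0],"grip":1}]' 40 >/dev/null
cat > knob.py <<'E'
from h import *
import pickle,sys
z=float(sys.argv[1]); c0=np.array([float(sys.argv[2]),float(sys.argv[3])]); out=sys.argv[4]
go(c0[0],c0[1],z+9,-100)
W=cam('wrist'); pickle.dump(W,open(out+'.pkl','wb'))
i,p,d=W; P=pts(i,d)*1000; V=cv2.cvtColor(p,cv2.COLOR_RGB2HSV)[...,2]
D=np.hypot(P[...,0]-c0[0],P[...,1]-c0[1]); km=(D<30)&(abs(P[...,2]-z-26)<7)
km=big(km); v,u=np.nonzero(km); a=(max(0,v.min()-20),max(0,u.min()-20)); save(out+'.png',p[a[0]:v.max()+20,a[1]:u.max()+20],6); print('crop origin',a)
q=rays(i,km,(z+26)/1000); c,r=cv2.minEnclosingCircle(q.astype(np.float32)); c=np.array(c); print('knob',c,r,q.mean(0),'z',np.percentile(P[km][:,2],[50,90]))
t=km&(V>130); v,u=np.nonzero(t); q=rays(i,t,(z+26)/1000); w=V[v,u]-100.; m=(q*w[:,None]).sum(0)/w.sum(); x=q-m
e,E=np.linalg.eigh((x*w[:,None]).T@x); ax=E[:,1]; ax*=np.sign(ax@(m-c)); print('line mean',m-c,'dir',np.degrees(np.arctan2(ax[1],ax[0])),'bearing',np.degrees(np.arctan2(*(m-c)[::-1])),t.sum())
E
python3 knob.py 0 479.4 -114.2 k1
```

```text
t 16.50 tcp [ 480.9 -115.6  202.8] yaw -96.5 | after turn: [ -1.7  -1.2 193.8] twist [-0.003 -0.014  0.06 ] F [-0.7 -0.5 -0.3] open 93.0
crop origin (np.int64(142), np.int64(225))
knob [ 482.52700806 -113.29079437] 17.235219955444336 [ 482.46682009 -113.1969496 ] z [25.43529652 26.4625959 ]
line mean [ 7.91705591 -1.73427005] dir -9.221557543924762 bearing -12.35575902404528 51
```

View pics/k1.png

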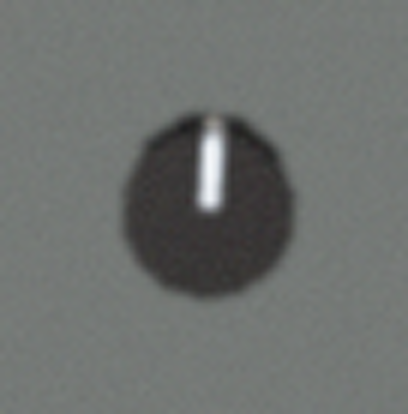

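```bash
python3 -m pendant '[{"translation":[0,0,20],"twist":[-0.003,-0.014,0.05],"grip":1},{"translation":[0,-2,25],"twist":[0,0,0],"grip":1},{"translation":[0,0,25],"twist":[0,0,0],"grip":1},{"translation":[0,0,25],"twist":[0,0,0],"grip":1},{"translation":[0,0,25],"twist":[0,0,0],"grip":1},{"translation":[0,0,20],"twist":[0,0,0],"grip":0.4},{"translation":[0,0,10],"twist":[0,0,0],"grip":0.3},{"translation":[0,0,5],"twist":[0,0,0],"grip":0.3},{"translation":[0,0,0],"twist":[0,0,0],"grip":0.3},{"translation":[0,0,0],"twist":[0,0,0],"grip":0.3}]' 30 >/dev/null
python3 -c "
from h import *
go(481.3,-113.5,10,-99.4)"
```

```text
t 17.55 tcp [ 487.7 -114.9   50.8] yaw -96.8 | after turn: [-6.6 -0.3 40.8] twist [ 0.003 -0.013  0.045] F [ 0.4 -0.3  0.5] open 61.8
```

```bash
python3 -m pendant '[{"translation":[0,0,0],"twist":[0.003,-0.013,0.045],"grip":0.3},{"translation":[0,0,0],"twist":[0,0,0.01],"grip":0.3},{"translation":[-3.3,0,10],"twist":[0,0,0],"grip":0.3},{"translation":[-3.3,0,10],"twist":[0,0,0],"grip":0.3},{"translation":[0,0,8],"twist":[0,0,0],"grip":0.3},{"translation":[0,0,4],"twist":[0,0,0],"grip":0.3},{"translation":[0,0,2],"twist":[0,0,0],"grip":0.3},{"translation":[0,0,0],"twist":[0,0,0],"grip":0.3},{"translation":[0,0,0],"twist":[0,0,0],"grip":0.3},{"translation":[0,0,0],"twist":[0,0,0],"grip":0.3}]' 30 >/dev/null
python3 -c "
from h import *
go(481.3,-113.5,10,-99.4)"
```

```text
t 18.55 tcp [ 482.9 -114.4   17.1] yaw -99.8 | after turn: [-1.8 -0.6  7.1] twist [ 0.    -0.006 -0.006] F [-0.4  0.2  0.7] open 60.5
```

```bash
python3 -m pendant '[{"translation":[-1.8,-0.6,0],"twist":[0,-0.006,0],"grip":0.3},{"translation":[0,0,4],"twist":[0,0,0],"grip":0.3},{"translation":[0,0,3],"twist":[0,0,0],"grip":0},{"translation":[0,0,0],"twist":[0,0,0],"grip":-0.2},{"translation":[0,0,0],"twist":[0,0,0],"grip":-1},{"translation":[0,0,0],"twist":[0,0,0],"grip":-1},{"translation":[0,0,0],"twist":[0,0,0],"grip":-1},{"translation":[0,0,0],"twist":[0,0,0],"grip":-1},{"translation":[0,0,0],"twist":[0,0,0],"grip":-1},{"translation":[0,0,0],"twist":[0,0,0],"grip":-1}]' 30 >/dev/null
python3 -c "
from h import *
go(481.3,-113.5,10,-99.4)"
```

```text
t 19.55 tcp [ 481.9 -113.6   10.3] yaw -99.8 | after turn: [-0.6 -0.   0.3] twist [ 0.001 -0.001 -0.006] F [ 0.1  0.8 -0.6] open 33.3
```

```bash
python3 -m pendant '[{"translation":[0,0,-15],"twist":[0,0,0],"grip":-1},{"translation":[0,0,-25],"twist":[0,0,0],"grip":-1},{"translation":[0,0,-35],"twist":[0,0,0],"grip":-1},{"translation":[0,0,-35],"twist":[0,0,0],"grip":-1},{"translation":[0,0,-35],"twist":[0,0,0],"grip":-1},{"translation":[0,0,-20],"twist":[0,0,-0.143],"grip":-1},{"translation":[0,0,-10],"twist":[0,0,-0.143],"grip":-1},{"translation":[0,0,0],"twist":[0,0,-0.143],"grip":-1},{"translation":[0,0,0],"twist":[0,0,-0.143],"grip":-1},{"translation":[0,0,0],"twist":[0,0,0],"grip":-1}]' 30 >/dev/null
python3 -c "
from h import *
go(614.7,130.4,200,-67)"
```

```text
t 20.55 tcp [ 481.  -113.2  193. ] yaw -65.8 | after turn: [ 218.3 -172.    -7. ] twist [ 0.001 -0.     0.021] F [ 0.5 -1.  -0.4] open 33.7
```

```bash
python3 -m pendant '[{"translation":[20,-15,-8],"twist":[0,0,0.021],"grip":-1},{"translation":[34,-27,0],"twist":[0,0,0],"grip":-1},{"translation":[34,-27,0],"twist":[0,0,0],"grip":-1},{"translation":[34,-27,0],"twist":[0,0,0],"grip":-1},{"translation":[34,-27,0],"twist":[0,0,0],"grip":-1},{"translation":[25,-20,0],"twist":[0,0,0],"grip":-1},{"translation":[15,-12,0],"twist":[0,0,0],"grip":-1},{"translation":[5,-4,0],"twist":[0,0,0],"grip":-1},{"translation":[0,0,0],"twist":[0,0,0],"grip":-1},{"translation":[0,0,0],"twist":[0,0,0],"grip":-1}]' 30 >/dev/null
python3 - <<'E'
from h import *
import pickle
go(614.7,130.4,200,-67)
s=robot.read_state()
W=cam('wrist'); pickle.dump(W+(s['tool_pos'],s['orientation']),open('w8.pkl','wb')); save('w8.png',W[1][70:270,140:390],3)
E
```

```text
t 21.55 tcp [609.7 117.1 197.7] yaw -69.7 | after turn: [  9.8 -10.3  -2.3] twist [ 0.001  0.004 -0.048] F [ 0.4  0.1 -0.9] open 33.4
```

View pics/w8.png

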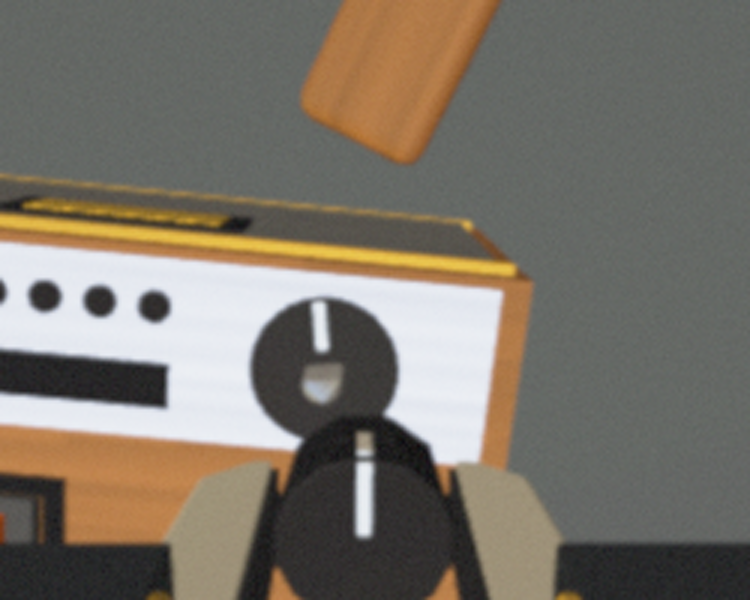

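Both the tick (320,325) and the knob's line (365,495) are visible; tick leans slightly left of the line. Measure both.

```bash
cat > both.py <<'E'
from h import *
import pickle,sys
i,p,d,tp,o=pickle.load(open(sys.argv[1],'rb')); tp=tp*1000; M=R.from_rotvec(o).as_matrix()
P=pts(i,d)*1000; V=cv2.cvtColor(p,cv2.COLOR_RGB2HSV)[...,2]; S=cv2.cvtColor(p,cv2.COLOR_RGB2HSV)[...,1]
zt=tp[2]-10.3+26
def line(m,z,c):
    v,u=np.nonzero(m); q=rays(i,m,z/1000); w=V[v,u]-90.; mm=(q*w[:,None]).sum(0)/w.sum(); x=q-mm
    e,E=np.linalg.eigh((x*w[:,None]).T@x); a=E[:,1]; a=a*np.sign(a@(mm-c)); return mm,np.degrees(np.arctan2(a[1],a[0])),np.degrees(np.arctan2(*(mm-c)[::-1])),len(q)
c=np.array([614.7,130.4]); D=np.hypot(P[...,0]-c[0],P[...,1]-c[1])
dm=(D<24)&(abs(P[...,2]-131)<5); dk=cv2.morphologyEx(big((V<110)&dm).astype(np.uint8),cv2.MORPH_CLOSE,np.ones((9,9)))>0
q=rays(i,dk,.132); print('disc',cv2.minEnclosingCircle(q.astype(np.float32)))
t=(V>130)&dm&(S<60); v,u=np.nonzero(t); q=rays(i,t,.132); rr=np.hypot(*(q-c).T); t2=np.zeros_like(t); k=(rr>7.5)&(rr<18)&((q-c)@[.92,.39]>6); t2[v[k],u[k]]=1
print('tick',line(t2,132,c))
k0=tp[:2]; D=np.hypot(P[...,0]-k0[0],P[...,1]-k0[1]); km=(D<22)&(P[...,2]>zt-2.5)&(P[...,2]<zt+6)&(V<90)
km=big(km|((D<22)&(P[...,2]>zt-2.5)&(V>150)&(S<50))); q=rays(i,km,zt/1000); X=(np.c_[q,np.full(len(q),zt)]-tp)@M; print('knob z',np.median(P[km][:,2]),zt,'tool-x min/max',X[:,0].min(),X[:,0].max(),'y',X[:,1].min(),X[:,1].max())
ff=(D<35)&(P[...,2]>zt-6)&(P[...,2]<zt-2.5)
n=km&(V>140); print('line',line(n,zt,k0)); v,u=np.nonzero(n); print('line px',u.min()-140,u.max()-140,v.min()-70,v.max()-70,'x_t dir',np.degrees(np.arctan2(M[1,0],M[0,0])))
q=rays(i,n,zt/1000); X=(np.c_[q,np.full(len(q),zt)]-tp)@M; print('line tool x',X[:,0].min(),X[:,0].max(),'y mean',X[:,1].mean())
E
python3 both.py w8.pkl
```

```text
disc ((614.9732666015625, 130.0308380126953), 19.292043685913086)
tick (array([626.29605886, 135.06611811]), np.float64(24.774613551319423), np.float64(21.91927604815325), 66)
knob z 213.0031569945375 213.40264086227197 tool-x min/max -15.445239671308746 18.270154105642558 y -18.103650678928776 17.88350493499769
line (array([618.40114047, 120.15017375]), np.float64(20.328891230677048), np.float64(19.604108504704822), 133)
line px 119 123 149 178 x_t dir 20.27096982013695
line tool x 1.5846305278505468 18.270154105642558 y mean 0.1380763472424274
```

```bash
python3 -m pendant '[{"translation":[0,0,0],"twist":[0.001,0.004,-0.056],"grip":-1},{"translation":[0,0,0],"twist":[0,0,0],"grip":-1},{"translation":[3,-3,5],"twist":[0,0,0],"grip":-1},{"translation":[3,-4,5],"twist":[0,0,0],"grip":-1},{"translation":[2,-3,5],"twist":[0,0,0],"grip":-1},{"translation":[0,0,5],"twist":[0,0,0],"grip":-1},{"translation":[0,0,2],"twist":[0,0,0],"grip":-1},{"translation":[0,0,0],"twist":[0,0,0],"grip":-1},{"translation":[0,0,0],"twist":[0,0,0],"grip":-1},{"translation":[0,0,0],"twist":[0,0,0],"grip":-1}]' 45 >/dev/null
python3 - <<'E'
from h import *
import pickle
go(613.7,129.7,161,-66.5)
s=robot.read_state(); W=cam('wrist'); pickle.dump(W+(s['tool_pos'],s['orientation']),open('w9.pkl','wb'))
E
python3 both.py w9.pkl
```

```text
t 22.60 tcp [612.  125.9 173.5] yaw -67.1 | after turn: [ 3.  -2.8 12.5] twist [ 0.     0.002 -0.011] F [ 0.1 -0.9  1. ] open 32.9
disc ((615.1661376953125, 130.2069091796875), 19.247665405273438)
tick (array([626.43318815, 135.12971125]), np.float64(23.474242754264804), np.float64(21.95462874651928), 83)
knob z 188.84615339151676 189.20307986862005 tool-x min/max -15.40440414826947 18.275899460826583 y -18.103101904604475 18.43142048011309
line (array([620.51074472, 129.41164029]), np.float64(22.86706838792835), np.float64(22.25051662386003), 134)
line px 119 123 149 178 x_t dir 22.888954062437204
line tool x 1.6031919265055645 18.275899460826583 y mean 0.12782853338480818
```

```bash
python3 -m pendant '[{"translation":[1.5,-1.4,0],"twist":[0,0.002,-0.011],"grip":-1},{"translation":[1.5,-1.4,0],"twist":[0,0,0],"grip":-1},{"translation":[0,0,3],"twist":[0,0,0],"grip":-1},{"translation":[0,0,3],"twist":[0,0,0],"grip":-1},{"translation":[0,0,3],"twist":[0,0,0],"grip":-1},{"translation":[0,0,2],"twist":[0,0,0],"grip":-1},{"translation":[0,0,0],"twist":[0,0,0],"grip":-1},{"translation":[0,0,0],"twist":[0,0,0],"grip":-1},{"translation":[0,0,0],"twist":[0,0,0],"grip":-1},{"translation":[0,0,0],"twist":[0,0,0],"grip":-1}]' 45 >/dev/null
python3 - <<'E'
from h import *
go(613.8,129.7,157,-66.5)
E
```

```text
t 23.65 tcp [614.1 129.9 162. ] yaw -66.4 | after turn: [-0.4  0.1  5. ] twist [ 0.001 -0.001  0.001] F [-0.3  1.1 -0.6] open 33.2
```

```bash
python3 -m pendant '[{"translation":[-0.4,0.1,0],"twist":[0,0,0],"grip":-1},{"translation":[0,0,2],"twist":[0,0,0],"grip":-1},{"translation":[0,0,2],"twist":[0,0,0],"grip":-1},{"translation":[0,0,1],"twist":[0,0,0],"grip":-1},{"translation":[0,0,1],"twist":[0,0,0],"grip":-1},{"translation":[0,0,1],"twist":[0,0,0],"grip":-1},{"translation":[0,0,1],"twist":[0,0,0],"grip":-1},{"translation":[0,0,0],"twist":[0,0,0],"grip":-1},{"translation":[0,0,0],"twist":[0,0,0],"grip":-1},{"translation":[0,0,0],"twist":[0,0,0],"grip":-1}]' 45
python3 - <<'E'
from h import *
go(613.8,129.7,143.3,-66.5); print(robot.read_state()['wrist_torque'])
E
```

```text
t: 24.65
tool_pos: [0.6145, 0.1298, 0.154]
orientation: [3.075, 0.641, 0.005]
force: [-0.9, 0.2, -0.4]
opening: 0.0329
t 24.65 tcp [614.5 129.8 154. ] yaw -66.4 | after turn: [-0.7 -0.2 10.7] twist [ 0.001 -0.003  0.001] F [-0.9  0.2 -0.4] open 32.9
[ 0.02738785  0.04086312 -0.02831683]
```

```bash
python3 -m pendant '[{"translation":[-0.2,0,1],"twist":[0,0,0],"grip":-1},{"translation":[0,0,1],"twist":[0,0,0],"grip":-1},{"translation":[0,0,1],"twist":[0,0,0],"grip":-1},{"translation":[0,0,1],"twist":[0,0,0],"grip":-1},{"translation":[0,0,1],"twist":[0,0,0],"grip":-1},{"translation":[0,0,1],"twist":[0,0,0],"grip":-1},{"translation":[0,0,1],"twist":[0,0,0],"grip":-1},{"translation":[0,0,0],"twist":[0,0,0],"grip":-1},{"translation":[0,0,0],"twist":[0,0,0],"grip":-1},{"translation":[0,0,0],"twist":[0,0,0],"grip":-1}]' 45
python3 - <<'E'
from h import *
go(613.8,129.7,143.3,-66.5); print(robot.read_state()['wrist_torque'])
E
```

```text
t: 25.65
tool_pos: [0.6146, 0.1298, 0.1466]
orientation: [3.075, 0.642, 0.006]
force: [0.6, 0.1, 0.3]
opening: 0.0332
t 25.65 tcp [614.6 129.8 146.6] yaw -66.4 | after turn: [-0.8 -0.2  3.3] twist [ 0.001 -0.004  0.001] F [0.6 0.1 0.3] open 33.2
[ 0.03707338  0.10753614 -0.04607598]
```

```bash
python3 -m pendant '[{"translation":[0,0,1],"twist":[0,0,0],"grip":-1},{"translation":[0,0,1],"twist":[0,0,0],"grip":-1},{"translation":[0,0,1],"twist":[0,0,0],"grip":-1},{"translation":[0,0,1],"twist":[0,0,0],"grip":-1},{"translation":[0,0,1],"twist":[0,0,0],"grip":-1},{"translation":[0,0,0],"twist":[0,0,0],"grip":-1},{"translation":[0,0,0],"twist":[0,0,0],"grip":-1},{"translation":[0,0,0],"twist":[0,0,0],"grip":-1},{"translation":[0,0,0],"twist":[0,0,0],"grip":-1},{"translation":[0,0,0],"twist":[0,0,0],"grip":-1}]' 55
python3 - <<'E'
from h import *
go(613.8,129.7,138.3,-66.5); print(robot.read_state()['wrist_torque'])
E
```

```text
t: 26.65
tool_pos: [0.6147, 0.1299, 0.1426]
orientation: [3.075, 0.642, 0.007]
force: [-1.6, -0.1, 2.9]
opening: 0.0327
t 26.65 tcp [614.7 129.9 142.6] yaw -66.4 | after turn: [-0.9 -0.2  4.3] twist [ 0.001 -0.005  0.001] F [-1.6 -0.1  2.9] open 32.7
[0.01212874 0.27782925 0.04417171]
```

```bash
python3 -m pendant '[{"translation":[0,0,1],"twist":[0,-0.005,0],"grip":-1},{"translation":[0,0,1],"twist":[0,0,0],"grip":-1},{"translation":[0,0,1],"twist":[0,0,0],"grip":-1},{"translation":[0,0,1],"twist":[0,0,0],"grip":-1},{"translation":[0,0,1],"twist":[0,0,0],"grip":-1},{"translation":[0,0,1],"twist":[0,0,0],"grip":-1},{"translation":[0,0,1],"twist":[0,0,0],"grip":-1},{"translation":[0,0,1],"twist":[0,0,0],"grip":-1},{"translation":[0,0,1],"twist":[0,0,0],"grip":-1},{"translation":[0,0,1],"twist":[0,0,0],"grip":-1}]' 60
python3 - <<'E'
from h import *
go(613.8,129.7,138.3,-66.5); print(robot.read_state()['wrist_torque'])
E
```

```text
t: 27.65
tool_pos: [0.6151, 0.1299, 0.1379]
orientation: [3.073, 0.642, 0.002]
force: [-5.4, -0.4, 9.9]
opening: 0.0324
t 27.65 tcp [615.1 129.9 137.9] yaw -66.4 | after turn: [-1.2 -0.3 -0.4] twist [ 0.002 -0.001  0.001] F [-5.4 -0.4  9.9] open 32.4
[-0.25964124  1.14547696 -0.00689318]
```

```bash
python3 -m pendant '[{"translation":[-0.4,0,1.5],"twist":[0,0,0],"grip":-1},{"translation":[-0.4,0,1.5],"twist":[0,0,0],"grip":-1},{"translation":[-0.4,0,1.5],"twist":[0,0,0],"grip":-1},{"translation":[-0.2,0,1.5],"twist":[0,0,0],"grip":-1},{"translation":[-0.2,0,1.5],"twist":[0,0,0],"grip":-1},{"translation":[0,0,1.5],"twist":[0,0,0],"grip":-1},{"translation":[0,0,1.5],"twist":[0,0,0],"grip":-1},{"translation":[0,0,1.5],"twist":[0,0,0],"grip":-1},{"translation":[0,0,1.5],"twist":[0,0,0],"grip":-1},{"translation":[0,0,1.5],"twist":[0,0,0],"grip":-1}]' 60
python3 - <<'E'
from h import *
import pickle
s=robot.read_state(); W=cam('wrist'); pickle.dump(W+(s['tool_pos'],s['orientation']),open('w10.pkl','wb')); save('w10.png',W[1][70:270,140:390],3)
for _ in range(6): robot.read_camera('top')
go(613.8,129.7,138.3,-66.5); print(robot.read_state()['wrist_torque'])
i,p,d=cam('top'); P=pts(i,d)*1000
D=np.hypot(P[...,0]-614.8,P[...,1]-130.2)
E
python3 both.py w10.pkl | tail -4
```

```text
t: 28.65
tool_pos: [0.6152, 0.1299, 0.1377]
orientation: [3.072, 0.643, 0.014]
force: [-7.2, -1.0, 12.6]
opening: 0.0326
t 29.00 tcp [615.2 129.9 137.7] yaw -66.4 | after turn: [-1.4 -0.4 -0.6] twist [ 0.004 -0.008  0.002] F [-6.5 -1.5 14.3] open 32.5
[-0.16738534  1.45653765 -0.06817289]
knob z 153.1332344296062 153.43451941315175 tool-x min/max -15.913184605646094 18.229344534343728 y -18.109331756744137 17.894063870294126
line (array([623.07921657, 133.37371372]), np.float64(20.00499612860951), np.float64(23.867198036306352), 140)
line px 93 150 149 192 x_t dir 23.63044548402901
line tool x -6.71741055217084 18.229344534343728 y mean 0.049119209852735865
```

View pics/w10.png

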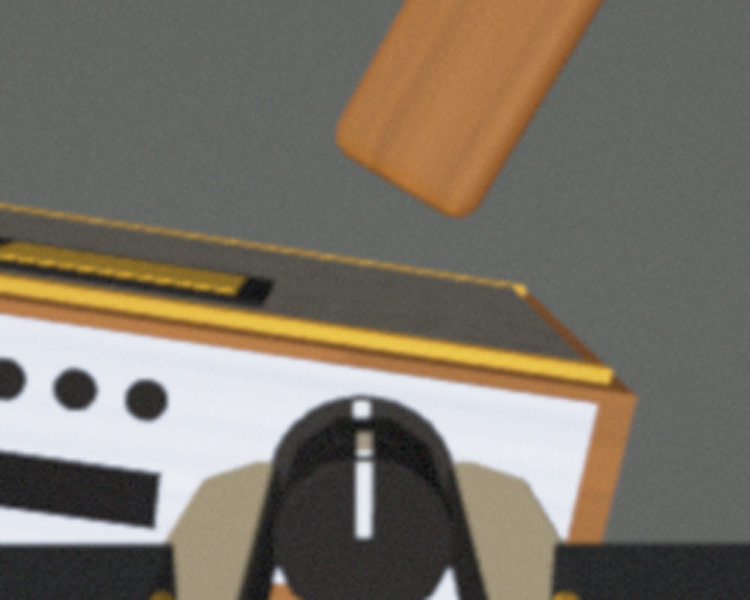

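Tick (362,408) and knob line (365,495) coincide; the knob bottoms with a steady 14 N. Handing in.

```bash
python3 -c "
from h import *
robot.close_job(); s=robot.read_state(); print(s['t'],s['tool_pos'],s['force'])"
```

```text
the job is handed in; nothing more can be done
the job is handed in; nothing more can be done
```

The job is handed in at about 29 s of the 62 s allowed. The pack is in the radio, and the knob is on the shaft, still gripped and still pressed in.

- **Pack:** I lifted it from the cradle and slid it into the battery well. After release, the tab top measured about 147 mm, which is the radio's 125 mm plus the 22 mm of tab. The body looked flush in its frame.
- **Knob:** I turned it to the tick, at about 23.5° in world axes. It slid on with no measurable vertical force until it met the shaft end at the expected height. I then pressed it about 5 mm until it stopped moving.
- **Final check:** the push held at 12.6 N, then 14.3 N 0.35 s later; about 8 N is needed. The white line and the tick coincided in the last picture. The knob's top measured 153.1–153.4 mm against 154 mm expected when fully in, which is within camera accuracy.
- **Disagreements:** a sideways force of about 6.5 N remained, and shifting the tool back did not relieve it. In that last picture the automatic line fit read 20° because its mask took in other bright pixels. The line's bearing was 23.9° and the picture agreed with the tick.
- **Not checked:** I did not measure the other objects afterwards. I saw no unexpected contact on the way, and every move between places was well above them.

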